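# Free the sprung length-gauge arm and hold it at the marker

### The job

The label-length gauge on the bench has to be held at its set length while a colleague reads it off: swing the yellow cover all the way open and lower it gently onto its stop (do not let it drop), push the green lock button down so that the telescoping arm springs free, then take the arm by its orange grip and pull it out until its pointer stands over the middle of the red marker on the scale. Finish holding it there by the grip, because the arm's spring draws it back if you let go; leave the cover open and do not disturb the timer and the two bottles.

Things in the scene. Friction and masses are not known exactly. Their poses are not given: they have to be found in the camera images.
- gauge: length gauge, fixed to the bench, turned up to 12 deg. Origin on the bench below the sleeve's axis, z up. Grey base x -77..47, y -175..175, 10 mm thick. Aluminium sleeve 30 mm square along y from its mouth at y=0 to y=165 mm, top 48 mm up; the arm slides out towards -y. White scale rail along y at x=-58 mm, y -2..-167, 16 mm wide, top 22 mm up, black tick each 10 mm
- gauge_arm: telescoping arm; origin and axes are the gauge's when fully in, moves along gauge -y, travel 0 to 135 mm. Black end block 34x30 mm, top 47 mm up. Starts fully in, locked. With the button down 4 mm or more a spring (50 N/m, neutral at 25 mm out) pushes it some 20-25 mm out in 0.5 s; the button may then be let go. Pulled further it draws back, about 5 N at the farthest marker
- gauge_grip (a point): point on the axis of the orange grip, 70 mm above the bench, to be taken between the fingers: the grip is an upright round post 18 mm in diameter from 52 to 82 mm above the bench (top at 86 mm) on the arm's end block
- gauge_pointer (a point): middle of the tip of the arm's black pointer, 29 mm above the bench; it hangs over the scale rail at gauge x = -58 mm, and has the same gauge y as gauge_grip
- marker: red rider 8 mm wide (along the gauge's y), 22 mm across the scale rail, fixed on the rail at a place that differs each time; the arm must be 60 to 115 mm out to reach it. Origin at its middle, 22 mm above the bench, its top 3 mm higher; axes as the gauge's. The pointer passes 4 mm above it
- cover (a joint): yellow cover over the lock button, angle in rad: 0 = closed (level), 2.0 = fully open, leaning back on its stop. Plate 60 x 30 mm, hinged on the far side (gauge +x); light (40 g) and nearly free: let go below about 1.5 rad it falls shut, beyond about 1.65 rad it falls open and slams; it must be led to the stop (letting go within 0.1 rad of it is gentle enough)
- cover_hinge (a point): middle of the cover's hinge axis, which runs along the gauge's y, 72 mm above the bench at gauge x = +30 mm, y = +90 mm
- cover_bar (a point): middle of the yellow round bar at the cover's free edge: 10 mm thick, 42 mm long along gauge y, 62 mm from the hinge axis; it stands out 6 mm beyond the cover on both sides, so it can be taken by its two ends from above, and turns between the fingers. Closed: 72 mm up, at gauge x=-32 mm, in front of the sleeve. Open: 128 mm up, at gauge x=+56 mm
- lock_button (a joint): travel of the lock button in m: 0 = up, 0.006 = fully down. It springs back; starts down at 1 N, fully down takes about 5 N
- button_top (a point): middle of the top of the green lock button, 20 mm in diameter, under the cover, on top of the sleeve at gauge y = +90 mm; 63 mm above the bench when up. It is pressed straight down
- timer: round white kitchen timer with a red knob, 64 mm wide, 39 mm high, standing left of the gauge; origin under its middle; to be left alone
- bottle_red: small white dropper bottle with a red cap, 26 mm wide, 67 mm high, standing behind the gauge; origin under its middle; to be left alone
- bottle_blue: small white dropper bottle with a blue cap, 26 mm wide, 67 mm high, standing behind the gauge; origin under its middle; to be left alone

How it is judged:
By the outcome, as a careful person would: the job done as asked, in the order asked, and still so for the second after the job is handed in, while the arm keeps its last pose, push and grip.
It also fails if it takes over 54 s, if anything falls off the work surface, if the arm or the gripper's body presses on something with over 40 N, if the wrist force passes 120 N, or if a joint passes its speed limit or range.

### The arm

A 6-joint arm with a two-finger parallel gripper is mounted at the origin on a cart in front of the work surface, level with it; the furniture and walls round the work are solid. World frame = base frame: x ahead of the robot, y to its left, z up, the work surface at z = 0. Lengths are in m, angles in degrees, forces in N, time in s.
With the tool pointing down it reaches from about 0.4 to 0.825 m from the base axis. Payload 7 kg.
Tool frame: the origin (TCP) lies midway between the tips of the shut fingers; the grasp point (between the pads) lies 19 mm behind it; z points along the fingers, y is the line along which they close (so a half turn about z gives the same grasp; the last joint's range is limited). The gripper opens to 88 mm and grips with 3 to 60 N. Pads are 19 mm wide; open, the fingers measure 130 mm over their backs; the gripper's body (78 mm by 193 mm) begins 47 mm behind the grasp point.
Start: joints at [-48.868, 20.546, 0.682, 0, -70.136, -16.507], TCP at [0.281, -0.614, 0.227] pointing down, gripper open.
Joint ranges: [-176.03, 176.03], [-82.01, 121.73], [-58.28, 71.71], [-173.87, 95.51], [-174.79, -0.11], [-173.66, 173.66]. Speed limits (degrees/s): [136.94, 136.94, 172.46, 180, 180, 180].

### API

Orientations are given as [roll, pitch, yaw] about the fixed x, y, z axes, in that order (R = Rz(yaw) Ry(pitch) Rx(roll)).
In Python, from plant import ctrl gives the robot as it stands. The module is installed in compiled form; this text tells all that it offers.
- The arm moves only by the tool play_rows, never from a script. Its argument "commands" is a list that holds one entry, the list of rows, each a list of 7 numbers: the turn, a rotation vector about the tool's x, y, z in rad, then the shift along the tool's x, y, z in cm, then the finger opening in cm, from 0 to 8.76. In form: [[[ax, ay, az, x, y, z, grip], ...]]. A call has 1 to 8 rows; each row is the pose to reach, as a shift and turn from the pose commanded when the call began, along the tool's axes at that moment; what a row does not reach only later rows make up. A row lasts 1/12 s, in which the tool goes at most 41.7 mm and 7.16 degrees, less where a joint would pass 70% of its speed; a pose out of reach is approached as far as the arm can. A call with a gripper value outside its range is refused whole. The fingers move at their own pace and stop on an object; the grip force is fixed at half the most. Time passes only in rows, so rows that repeat a pose let the fingers close. It gives the time, the measured TCP pose, the force, the opening and the grip force at its end, in the units of the state.
- ctrl.get_obs(): the state, without advancing time (a new reading comes with each control period).
- ctrl.snapshot(name): name is "side" or "top"; returns a dict with "color" (384x512x3 uint8, red, green, blue), "camera_matrix" (3x3 intrinsics, pixels), "origin" and "rotation" of the camera in the world. Camera axes: x right, y down, z forward; pixel columns grow to the right and rows downward; lengths in m; the calibration is good to about 2 mm. A picture is of the moment at which its call begins. There is no depth.
- ctrl.close_job(): hands the job in; it is judged then, once.
Trained networks look in a picture, given as the dict that the camera call returned (one of the last four; its "shot" number tells which), for a name from the list of things; names that differ only in an ending like _2 or _b are one class to them, and where a whole thing is asked for, a point or a joint stands for the part that bears it (a point fixed in the world has none). Each returns a list of dicts, best first, with "conf" (0 to 1); they miss things now and then, are a little off and sometimes report something else, mostly with a low value. They report only what shows in the picture. A call takes as long as a camera call.
- ctrl.find_in(picture, name): "bbox" ([left, top, width, height] in pixels, round what is visible of it).
The state is a dict: "clock": time; "joint_pos": joint angles; "qvel": joint speeds; "tau": joint torques, N m; "tool_pos": TCP position; "orientation": TCP orientation; "force": force on the tool from outside, world axes, zero at the start; "moment": the same for the moment, N m; "opening": finger opening in m; "gripper_force": force on a finger pad.
Only numpy, scipy, OpenCV 4.12 (cv2) and the standard library are available. Lean on these libraries where they do the work, as an engineer would, in place of code of your own. Each camera call takes 0.05 s, during which the arm holds its last target. There are 200 camera calls.

## Working session

There is one attempt and no reset: what is moved stays moved. The work goes in short steps, Python scripts to look and compute and a tool call to move; the robot and the scene stay as the last step left them, time stands still between calls to the robot, and variables do not carry over. Pictures are saved under pics/ and viewed, at most 10 in all, crops included, and the job is handed in when it is done.

Besides the shell and the picture viewer there is one more tool, called after "Request:" as a command line: name --argument value ..., lists and objects as JSON in quotes. play_rows: Moves the arm, as the interface text tells. Its arguments: {"type":"object","properties":{"commands":{"type":"array","items":{"type":"array","items":{"type":"array","items":{"type":"number"}}}}},"required":["commands"]}

```bash
mkdir -p pics
python3 - <<'E'
from plant import ctrl
import cv2,pickle
o=ctrl.get_obs();print({k:o[k] for k in("clock","tool_pos","orientation","force","opening")})
S={}
for n in("side","top"):
    s=ctrl.snapshot(n);S[n]=s
    cv2.imwrite(f"pics/{n}0.png",s["color"][:,:,::-1])
    print(n,s["camera_matrix"].tolist(),s["origin"],s["rotation"].tolist() if hasattr(s["rotation"],"tolist") else s["rotation"])
    for k in["gauge","gauge_grip","gauge_pointer","marker","cover","cover_bar","cover_hinge","lock_button","button_top","timer","bottle_red","bottle_blue","gauge_arm"]:
        try:print(k,[(d["bbox"],round(d["conf"],2)) for d in ctrl.find_in(s,k)[:2]])
        except Exception as e:print(k,e)
pickle.dump(S,open("s0.pkl","wb"))
E
```

```text
{'clock': 0.0, 'tool_pos': array([ 0.28104558, -0.6131912 ,  0.22562348]), 'orientation': array([ 1.79906927e+02, -8.48119365e-03, -1.55381448e+02]), 'force': array([0.39642394, 0.17691774, 0.88208521]), 'opening': 0.0873435235230594}
side [[438.4354406272883, 0.0, 253.83505359504], [0.0, 438.4354406272883, 193.49342261852107], [0.0, 0.0, 1.0]] [0.1100462  0.87137361 0.53361881] [-117.97626016493818, 1.1449150905015637, -152.67557453868392]
gauge [([231.4, 178.9, 83.5, 88.2], 0.55)]
gauge_grip [([267.3, 180.4, 27.6, 22.4], 0.79)]
gauge_pointer [([240.3, 162.7, 8.1, 26.0], 0.63), ([268.5, 176.1, 25.1, 32.2], 0.51)]
marker []
cover [([243.1, 202.3, 37.3, 17.5], 0.92)]
cover_bar [([242.8, 202.0, 37.1, 14.3], 0.66), ([230.4, 176.0, 88.7, 90.5], 0.17)]
cover_hinge [([229.2, 179.3, 90.8, 85.8], 0.95)]
lock_button [([245.1, 202.6, 34.6, 18.3], 0.65), ([230.1, 177.3, 87.0, 89.1], 0.4)]
button_top []
timer [([227.2, 258.3, 33.1, 33.3], 0.67)]
bottle_red [([230.2, 180.3, 11.8, 27.5], 0.53)]
bottle_blue [([239.4, 163.8, 10.0, 24.6], 0.46)]
gauge_arm [([268.0, 181.0, 16.0, 19.5], 0.73)]
top [[496.0020497458055, 0.0, 250.45950497689182], [0.0, 496.0020497458055, 191.4816082321251], [0.0, 0.0, 1.0]] [0.37756457 0.09753673 1.26280528] [-173.65117944739933, 0.10069252423336794, -89.04259379505952]
gauge [([194.3, 176.3, 144.2, 69.3], 0.91), ([263.7, 156.5, 10.5, 10.8], 0.62)]
gauge_grip [([262.3, 194.0, 20.9, 22.7], 0.77)]
gauge_pointer [([265.5, 190.2, 13.8, 33.0], 0.67)]
marker []
cover [([216.4, 189.9, 21.4, 32.5], 0.75)]
cover_bar [([217.9, 192.0, 22.2, 32.3], 0.58)]
cover_hinge [([191.9, 177.1, 140.4, 68.8], 0.91)]
lock_button []
button_top []
timer [([158.9, 209.2, 26.4, 29.7], 0.83)]
bottle_red [([263.2, 155.3, 12.2, 11.9], 0.6)]
bottle_blue [([300.9, 148.7, 9.7, 7.3], 0.5)]
gauge_arm [([260.6, 192.3, 20.7, 17.9], 0.74)]
```

Run:
```python
import cv2
a=cv2.imread("pics/top0.png")[130:270,140:360];b=cv2.imread("pics/side0.png")[140:310,200:350]
cv2.imwrite("pics/tc.png",cv2.resize(a,(792,504),interpolation=cv2.INTER_CUBIC))
cv2.imwrite("pics/sc.png",cv2.resize(b,(525,595),interpolation=cv2.INTER_CUBIC))
```

```text
(no output)
```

View pics/tc.png

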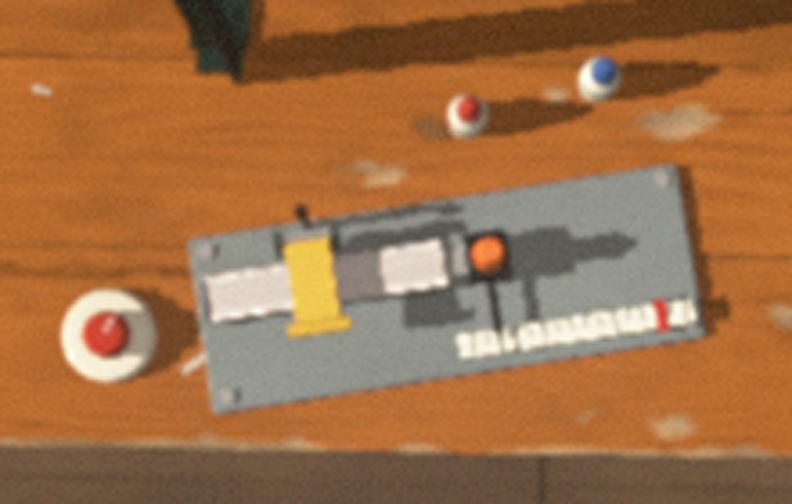

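View pics/sc.png

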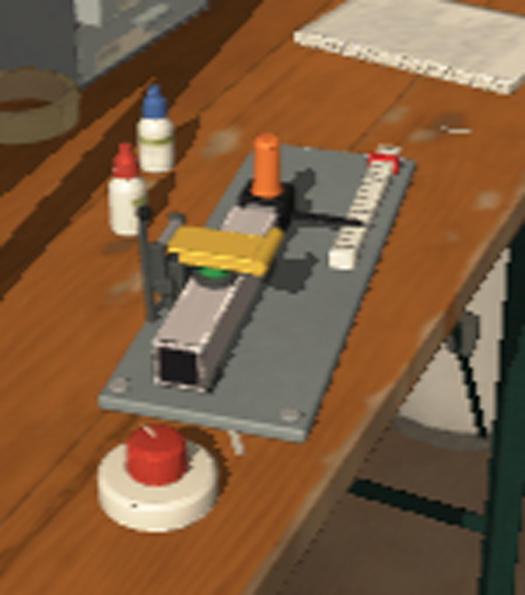

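The top view shows the gauge turned about 8°. The cover is at crop (312,285) with its bar at (320,326), the orange grip is at (487,250) and the red marker at (660,316). The side view confirms the layout, including a stop post behind the cover. Next I fit the gauge pose.

```bash
cat > h.py <<'E'
import numpy as np,cv2
from scipy.spatial.transform import Rotation as R
from scipy.optimize import least_squares
def cam(s):
    r=np.array(s["rotation"]);return np.array(s["camera_matrix"]),np.array(s["origin"]),(r if r.shape==(3,3) else R.from_euler("xyz",r,degrees=True).as_matrix())
def proj(s,P):
    K,o,r=cam(s);q=(np.atleast_2d(P)-o)@r@K.T;return q[:,:2]/q[:,2:]
def ray(s,uv,z):
    K,o,r=cam(s);d=r@np.linalg.solve(K,[uv[0],uv[1],1]);return o+d*(z-o[2])/d[2]
def G(p,P):
    P=np.atleast_2d(P);a=R.from_euler("z",p[2]).as_matrix();return P@a.T+[p[0],p[1],0]
def inv(p,W): return (np.atleast_2d(W)-[p[0],p[1],0])@R.from_euler("z",p[2]).as_matrix()
def blob(s,lo,hi,box):
    x,y,w,h=box;h_=cv2.cvtColor(s["color"],cv2.COLOR_RGB2HSV)[y:y+h,x:x+w]
    m=cv2.inRange(h_,np.array(lo),np.array(hi));n,_,st,c=cv2.connectedComponentsWithStats(m)
    i=1+np.argmax(st[1:,4]);return c[i]+[x,y],st[i]+np.array([x,y,0,0,0])
E
python3 - <<'E'
from h import *;import pickle
S=pickle.load(open("s0.pkl","rb"));t,s=S["top"],S["side"]
C=np.array([[.047,.175,.01],[-.077,.175,.01],[-.077,-.175,.01],[.047,-.175,.01]])
ut=(np.array([[190,240],[215,412],[702,335],[677,167]])+.5)/3.6-.5+[140,130]
us=(np.array([[100,403],[303,438],[413,160],[253,147]])+.5)/3.5-.5+[200,140]
for nm,f in(("top",lambda p:proj(t,G(p,C))-ut),("side",lambda p:proj(s,G(p,C))-us)):
    q=least_squares(lambda p:f(p).ravel(),[.4,0,.14],loss="soft_l1").x;print(nm,q,np.degrees(q[2]),f(q).round(1).tolist())
f=lambda p:np.r_[(proj(t,G(p,C))-ut).ravel(),(proj(s,G(p,C))-us).ravel()]
p=least_squares(f,[.4,0,.14],loss="soft_l1").x;print("both",p,np.degrees(p[2]));np.save("p.npy",p)
g,st=blob(t,(5,150,150),(14,255,255),(262,190,30,30));print("grip top",g,st,inv(p,ray(t,g,.086)))
y,st=blob(t,(20,120,120),(32,255,255),(210,185,35,45));print("cover",y,st,inv(p,ray(t,y,.074)))
m,st=blob(t,(0,120,100),(4,255,255),(300,200,40,30));print("marker",m,st,inv(p,ray(t,m,.025)))
ub=(np.array([320,326])+.5)/3.6-.5+[140,130];print("bar",inv(p,ray(t,ub,.075)))
for n,P in(("bar",[-.032,.09,.072]),("hinge",[.03,.09,.072])):print(n,G(p,P),proj(t,G(p,P)),proj(s,G(p,P)))
m,st=blob(s,(0,150,100),(4,255,255),(295,175,30,20));print("marker side",m,st,inv(p,ray(s,m,.023)))
E
```

```text
top [0.48613178 0.07010807 0.16919271] 9.694028424768923 [[-0.5, -0.3], [-0.6, 0.4], [1.5, 0.6], [0.1, -0.8]]
side [0.48464785 0.07697747 0.17976618] 10.299843497316656 [[-1.0, -0.0], [0.9, 0.0], [0.1, 0.5], [-0.0, -1.2]]
both [0.48615534 0.072393   0.17405892] 9.972841660034915
grip top [274.64516129 199.69354839] [271 196   9   9  62] [[-0.0014379  -0.02873241  0.086     ]]
cover [226.56886228 209.57784431] [218 196  19  28 334] [[-0.00582327  0.08843487  0.074     ]]
marker [323.34782609 217.04347826] [322 213   4   9  23] [[-0.05818014 -0.14548044  0.025     ]]
bar [[-0.03181974  0.08762213  0.075     ]]
bar [[0.43905254 0.15549129 0.072     ]] [[227.61716698 220.49031676]] [[275.7420324  211.65841273]]
hinge [[0.50011571 0.16622854 0.072     ]] [[223.72187623 195.11480891]] [[247.39327129 207.72368114]]
marker side [309.68181818 185.31818182] [305 184   9   6  22] [[-0.06031364 -0.142714    0.023     ]]
```

Request:
play_rows --commands '[[[0, 0, 0.1, -27.3, 18.6, 0, 8.5], [0, 0, 0.2, -27.3, 18.6, 0, 8.5], [0, 0, 0.257, -27.3, 18.6, 0, 8.5], [0, 0, 0.257, -27.3, 18.6, 0, 8.5], [0, 0, 0.257, -27.3, 18.6, 0, 8.5], [0, 0, 0.257, -27.3, 18.6, 0, 8.5], [0, 0, 0.257, -27.3, 18.6, 0, 8.5], [0, 0, 0.257, -27.3, 18.6, 0, 8.5]]]'

```text
clock: 2.07
tool_pos: [0.4527, -0.3287, 0.227]
orientation: [-180.0, 0.0, -170.1]
force: [1.0, -0.5, -0.4]
opening: 0.0852
gripper_force: 0.0
```

Request:
play_rows --commands '[[[0, 0, 0, -4.7, 32, 0, 8.5], [0, 0, 0, -4.7, 32, 0, 8.5], [0, 0, 0, -4.7, 32, 0, 8.5], [0, 0, 0, -4.7, 32, 0, 8.5], [0, 0, 0, -4.7, 32, 0, 8.5], [0, 0, 0, -4.7, 32, 0, 8.5], [0, 0, 0, -4.7, 32, 0, 8.5], [0, 0, 0, -4.7, 32, 0, 8.5]]]'

```text
clock: 2.73
tool_pos: [0.4428, -0.0049, 0.2271]
orientation: [180.0, 0.1, -170.1]
force: [0.3, -0.6, -0.3]
opening: 0.0851
gripper_force: 0.0
```

Request:
play_rows --commands '[[[0, 0, 0, -2.3, 15.8, 0, 8.5], [0, 0, 0, -2.3, 15.8, 0, 8.5], [0, 0, 0, -2.3, 15.8, 0, 8.5], [0, 0, 0, -2.3, 15.8, 0, 8.5], [0, 0, 0, -2.3, 15.8, 9, 8.5], [0, 0, 0, -2.3, 15.8, 9, 8.5], [0, 0, 0, -2.3, 15.8, 9, 8.5], [0, 0, 0, -2.3, 15.8, 9, 8.5]]]'

```text
clock: 3.4
tool_pos: [0.4372, 0.151, 0.1348]
orientation: [-179.8, -0.3, -170.1]
force: [0.7, -0.9, 0.7]
opening: 0.085
gripper_force: 0.0
```

```bash
cat > look.py <<'E'
from h import *;import sys
from plant import ctrl
o=ctrl.get_obs();p=np.load("p.npy");T=np.array(o["tool_pos"]);print(round(o["clock"],2),T.round(4),o["orientation"].round(1),o["force"].round(1),"gauge",inv(p,T).round(4))
n=sys.argv[1];x,y,w,h=map(int,sys.argv[3:7]);s=ctrl.snapshot(n)
k=min(780/w,590/h);cv2.imwrite(f"pics/{sys.argv[2]}.png",cv2.resize(s["color"][y:y+h,x:x+w,::-1],None,fx=k,fy=k,interpolation=cv2.INTER_CUBIC));print("scale",k)
import pickle;pickle.dump(s,open(f"{sys.argv[2]}.pkl","wb"))
E
python3 look.py side a1 180 100 180 170
```

```text
3.4 [0.4372 0.151  0.1348] [-179.8   -0.3 -170.1] [ 0.7 -0.9  0.7] gauge [[-0.0346  0.0859  0.1348]]
scale 3.4705882352941178
```

View pics/a1.png

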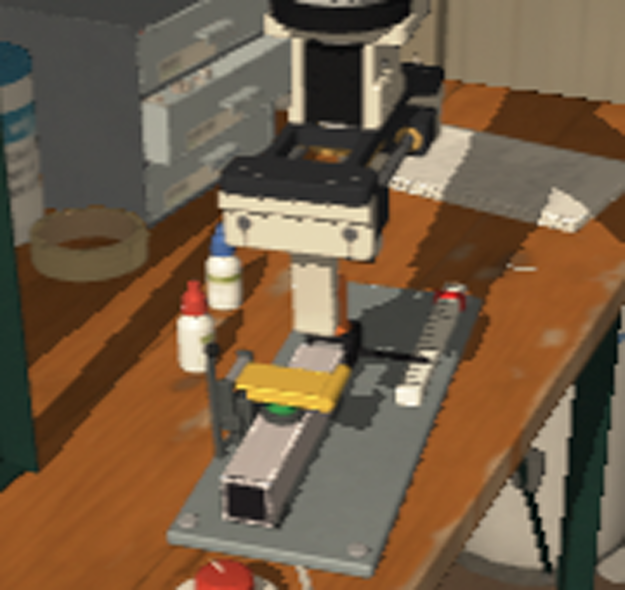

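Request:
play_rows --commands '[[[0, 0, 0, -0.26, 0.2, 2, 8.5], [0, 0, 0, -0.26, 0.2, 4, 8.5], [0, 0, 0, -0.26, 0.2, 6, 8.5], [0, 0, 0, -0.26, 0.2, 7.5, 8], [0, 0, 0, -0.26, 0.2, 8.2, 7], [0, 0, 0, -0.26, 0.2, 8.2, 6], [0, 0, 0, -0.26, 0.2, 8.2, 5.5], [0, 0, 0, -0.26, 0.2, 8.2, 5.2]]]'

```text
clock: 4.12
tool_pos: [0.4421, 0.1552, 0.0563]
orientation: [179.9, 0.1, -170.1]
force: [0.8, 0.7, 0.7]
opening: 0.0587
gripper_force: 0.0
```

```bash
python3 look.py side a2 200 130 130 110
```

```text
4.12 [0.4421 0.1552 0.0563] [ 1.799e+02  1.000e-01 -1.701e+02] [0.8 0.7 0.7] gauge [[-0.0291  0.0892  0.0563]]
scale 5.363636363636363
```

View pics/a2.png

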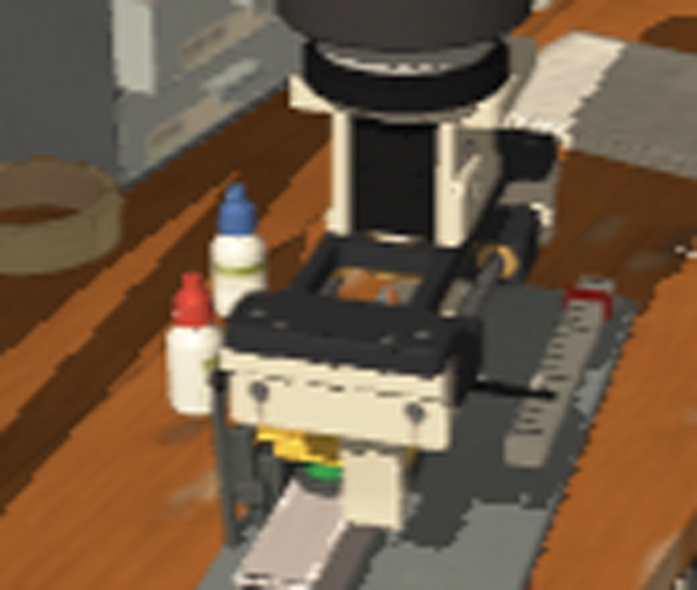

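Request:
play_rows --commands '[[[0, 0, 0, 0.1, 0, 0.2, 5], [0, 0, 0, 0.1, 0, 0.2, 4.6], [0, 0, 0, 0.1, 0, 0.2, 4.2], [0, 0, 0, 0.1, 0, 0.2, 3.8], [0, 0, 0, 0.1, 0, 0.2, 3.6], [0, 0, 0, 0.1, 0, 0.2, 3.6], [0, 0, 0, 0.1, 0, 0.2, 3.6], [0, 0, 0, 0.1, 0, 0.2, 3.6]]]'

```text
clock: 4.83
tool_pos: [0.4398, 0.155, 0.0527]
orientation: [180.0, 0.0, -170.1]
force: [-3.4, 4.1, 3.0]
opening: 0.041
gripper_force: 30.0
```

Run:
```python
from h import *;from plant import ctrl
p=np.load("p.npy");o=ctrl.get_obs();T=inv(p,o["tool_pos"])[0];print(T,o["orientation"],o["force"],o["opening"],o["gripper_force"])
# arc increments from closed, in tool (x,z) cm
for th in np.linspace(0,2.0,25):print(round(th,3),round(-(6.2-6.2*np.cos(th)),2),round(-6.2*np.sin(th),2))
```

```text
[-0.03131588  0.08935507  0.05272164] [ 1.79959297e+02  1.36867356e-02 -1.70091834e+02] [-3.40457096  4.07240328  3.04387324] 0.04102759159278803 30.000503361225128
0.0 -0.0 -0.0
0.083 -0.02 -0.52
0.167 -0.09 -1.03
0.25 -0.19 -1.53
0.333 -0.34 -2.03
0.417 -0.53 -2.51
0.5 -0.76 -2.97
0.583 -1.03 -3.42
0.667 -1.33 -3.83
0.75 -1.66 -4.23
0.833 -2.03 -4.59
0.917 -2.43 -4.92
1.0 -2.85 -5.22
1.083 -3.3 -5.48
1.167 -3.76 -5.7
1.25 -4.25 -5.88
1.333 -4.74 -6.03
1.417 -5.25 -6.13
1.5 -5.76 -6.18
1.583 -6.28 -6.2
1.667 -6.79 -6.17
1.75 -7.31 -6.1
1.833 -7.81 -5.99
1.917 -8.3 -5.83
2.0 -8.78 -5.64
```

Request:
play_rows --commands '[[[0, 0, 0, -0.02, 0, -0.52, 3.6], [0, 0, 0, -0.09, 0, -1.03, 3.6], [0, 0, 0, -0.19, 0, -1.53, 3.6], [0, 0, 0, -0.34, 0, -2.03, 3.6], [0, 0, 0, -0.53, 0, -2.51, 3.6], [0, 0, 0, -0.76, 0, -2.97, 3.6], [0, 0, 0, -1.03, 0, -3.42, 3.6], [0, 0, 0, -1.33, 0, -3.83, 3.6]]]'

```text
clock: 5.5
tool_pos: [0.4528, 0.1572, 0.0911]
orientation: [180.0, -0.0, -170.1]
force: [-2.1, 5.5, -2.0]
opening: 0.0414
gripper_force: 30.0
```

Request:
play_rows --commands '[[[0, 0, 0, -0.33, 0, -0.4, 3.6], [0, 0, 0, -0.7, 0, -0.76, 3.6], [0, 0, 0, -1.1, 0, -1.09, 3.6], [0, 0, 0, -1.52, 0, -1.39, 3.6], [0, 0, 0, -1.97, 0, -1.65, 3.6], [0, 0, 0, -2.43, 0, -1.87, 3.6], [0, 0, 0, -2.92, 0, -2.05, 3.6], [0, 0, 0, -3.41, 0, -2.2, 3.6]]]'

```text
clock: 6.17
tool_pos: [0.4864, 0.163, 0.1133]
orientation: [180.0, -0.0, -170.1]
force: [-3.4, 4.3, 1.8]
opening: 0.041
gripper_force: 30.0
```

Request:
play_rows --commands '[[[0, 0, 0, -0.51, 0, -0.1, 3.6], [0, 0, 0, -1.02, 0, -0.15, 3.6], [0, 0, 0, -1.54, 0, -0.17, 3.6], [0, 0, 0, -2.05, 0, -0.14, 3.6], [0, 0, 0, -2.57, 0, -0.07, 3.6], [0, 0, 0, -3.07, 0, 0.04, 3.6], [0, 0, 0, -3.45, 0, 0.16, 3.6], [0, 0, 0, -3.7, 0, 0.24, 3.6]]]'

```text
clock: 6.83
tool_pos: [0.5242, 0.1697, 0.1114]
orientation: [180.0, 0.1, -170.1]
force: [-1.4, 4.1, 5.2]
opening: 0.0411
gripper_force: 30.0
```

Request:
play_rows --commands '[[[0, 0, 0, -0.1, 0, 0.04, 3.6], [0, 0, 0, -0.2, 0, 0.08, 3.6], [0, 0, 0, -0.3, 0, 0.12, 3.6], [0, 0, 0, -0.36, 0, 0.15, 3.6], [0, 0, 0, -0.36, 0, 0.15, 3.6]]]'

```text
clock: 7.25
tool_pos: [0.5277, 0.1703, 0.11]
orientation: [180.0, 0.1, -170.1]
force: [-1.3, 3.0, 5.2]
opening: 0.0414
gripper_force: 30.0
```

```bash
python3 look.py side a3 200 110 130 110
```

```text
7.25 [0.5277 0.1703 0.11  ] [ 1.800e+02  1.000e-01 -1.701e+02] [-1.3  3.   5.2] gauge [[0.0578 0.0892 0.11  ]]
scale 5.363636363636363
```

View pics/a3.png

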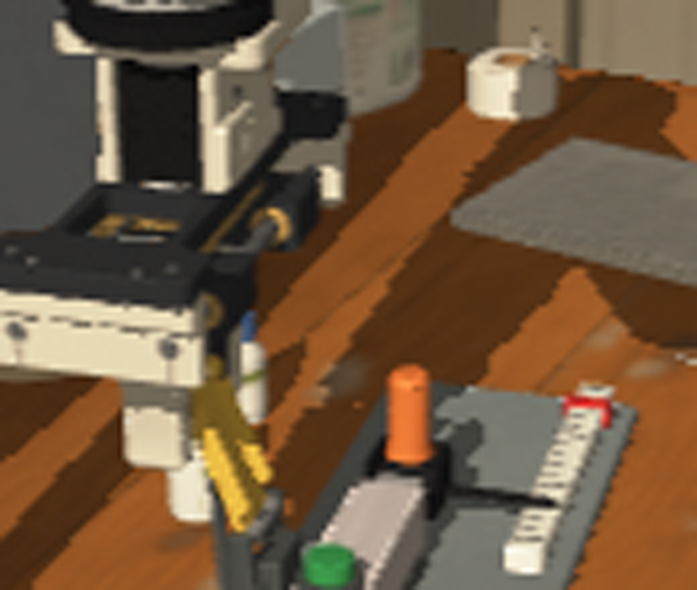

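The cover leans at about 2.0 rad (yellow plate at crop (225,440)) and the green button at (330,565) is clear. Next I release, lift and go over the button.

Request:
play_rows --commands '[[[0, 0, 0, 0, 0, 0, 5], [0, 0, 0, 0, 0, 0, 6], [0, 0, 0, 0, 0, 0, 7], [0, 0, 0, 0, 0, 0, 7], [0, 0, 0, 0, 0, 0, 7], [0, 0, 0, 0, 0, -1, 7], [0, 0, 0, 0, 0, -3, 7], [0, 0, 0, 0, 0, -6, 7]]]'

```text
clock: 7.97
tool_pos: [0.5252, 0.1686, 0.1679]
orientation: [-179.9, -0.3, -170.1]
force: [1.7, 0.1, -0.1]
opening: 0.0699
gripper_force: 0.0
```

Request:
play_rows --commands '[[[0, 0, 0, 3, 0, 0, 5], [0, 0, 0, 6.1, 0, 0, 3], [0, 0, 0, 6.1, 0, 0, 0], [0, 0, 0, 6.1, 0, 0, 0], [0, 0, 0, 6.1, 0, 0, 0], [0, 0, 0, 6.1, 0, 3, 0], [0, 0, 0, 6.1, 0, 5.5, 0], [0, 0, 0, 6.1, 0, 5.5, 0]]]'

```text
clock: 8.63
tool_pos: [0.4646, 0.1576, 0.11]
orientation: [-179.8, -0.4, -170.2]
force: [-0.8, -0.5, 0.0]
opening: 0.0223
gripper_force: 0.0
```

```bash
python3 look.py side a4 200 110 130 110; python3 -c "
from plant import ctrl;o=ctrl.get_obs();print(o['opening'],o['force'])"
```

```text
8.63 [0.4646 0.1576 0.11  ] [-179.8   -0.4 -170.2] [-0.8 -0.5  0. ] gauge [[-0.0064  0.0876  0.11  ]]
scale 5.363636363636363
0.018178880617623145 [-0.63055859  0.24889268  0.0501027 ]
```

View pics/a4.png

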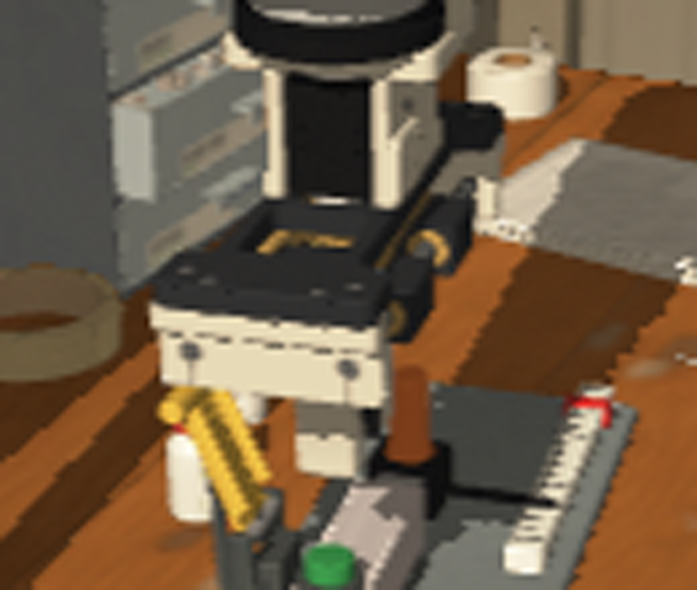

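Request:
play_rows --commands '[[[0, 0, 0, -0.2, 0.15, 0, 0], [0, 0, 0, -0.2, 0.15, 0, 0], [0, 0, 0, -0.2, 0.15, 2, 0], [0, 0, 0, -0.2, 0.15, 4, 0], [0, 0, 0, -0.2, 0.15, 4.5, 0], [0, 0, 0, -0.2, 0.15, 4.8, 0], [0, 0, 0, -0.2, 0.15, 5.1, 0], [0, 0, 0, -0.2, 0.15, 5.3, 0]]]'

```text
clock: 9.35
tool_pos: [0.469, 0.1614, 0.0619]
orientation: [180.0, 0.1, -170.1]
force: [-0.6, -0.4, 2.9]
opening: 0.0004
gripper_force: 1.2
```

Request:
play_rows --commands '[[[0, 0, 0, 0, 0, 0.1, 0], [0, 0, 0, 0, 0, 0.1, 0], [0, 0, 0, 0, 0, 0.1, 0], [0, 0, 0, 0, 0, 0.1, 0], [0, 0, 0, 0, 0, 0.1, 0], [0, 0, 0, 0, 0, 0.1, 0]]]'

```text
clock: 9.85
tool_pos: [0.469, 0.1614, 0.0605]
orientation: [180.0, 0.1, -170.1]
force: [2.4, 0.9, 3.0]
opening: 0.0009
gripper_force: 1.5
```

```bash
python3 look.py side a5 200 110 130 110;python3 look.py top b5 190 150 170 110
```

```text
9.85 [0.469  0.1614 0.0605] [ 1.800e+02  1.000e-01 -1.701e+02] [2.4 0.9 3. ] gauge [[-0.0015  0.0906  0.0605]]
scale 5.363636363636363
9.9 [0.4689 0.1613 0.0604] [ 1.800e+02  1.000e-01 -1.701e+02] [2.8 1.1 4.2] gauge [[-0.0016  0.0906  0.0604]]
scale 4.588235294117647
```

View pics/a5.png

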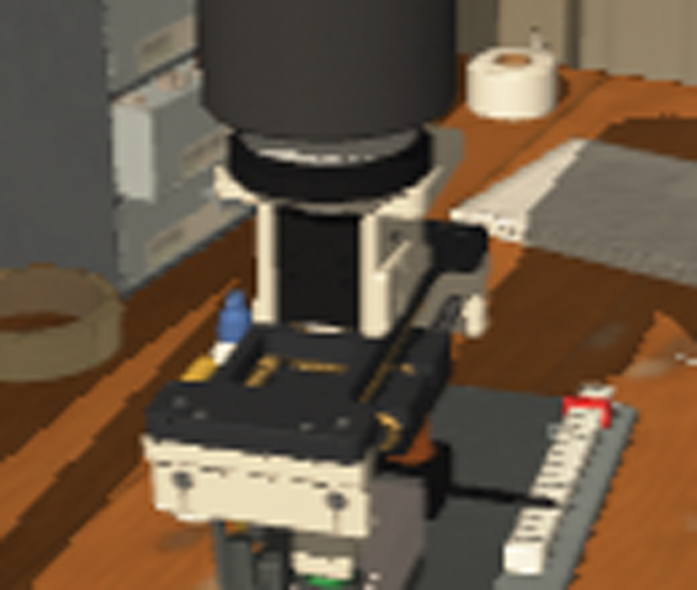

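The pointer is still at crop (550,500), so the button is only partly down. I press further.

Request:
play_rows --commands '[[[0, 0, 0, 0, 0, 0.1, 0], [0, 0, 0, 0, 0, 0.2, 0], [0, 0, 0, 0, 0, 0.3, 0], [0, 0, 0, 0, 0, 0.35, 0], [0, 0, 0, 0, 0, 0.35, 0], [0, 0, 0, 0, 0, 0.35, 0], [0, 0, 0, 0, 0, 0.35, 0], [0, 0, 0, 0, 0, 0.35, 0]]]'

```text
clock: 10.62
tool_pos: [0.4686, 0.1612, 0.0571]
orientation: [180.0, 0.1, -170.1]
force: [-0.8, 1.0, 11.7]
opening: 0.0004
gripper_force: 5.5
```

```bash
cat > gm.py <<'E'
from h import *;from plant import ctrl;import pickle
p=np.load("p.npy");o=ctrl.get_obs();print(round(o["clock"],2),inv(p,o["tool_pos"]).round(4),o["force"].round(1))
s,t=ctrl.snapshot("side"),ctrl.snapshot("top");pickle.dump((s,t),open("last.pkl","wb"))
for n,q in(("side",s),("top",t)):
    print(n,[(k,[(np.round(d["bbox"]).tolist(),round(d["conf"],2)) for d in ctrl.find_in(q,k)[:2]]) for k in("gauge_grip","gauge_pointer","cover")])
cv2.imwrite("pics/ls.png",s["color"][:,:,::-1]);cv2.imwrite("pics/lt.png",t["color"][:,:,::-1])
E
python3 gm.py
```

```text
10.62 [[-0.0019  0.0905  0.0571]] [-0.8  1.  11.7]
side [('gauge_grip', [([270.0, 191.0, 34.0, 12.0], 0.49)]), ('gauge_pointer', [([270.0, 184.0, 20.0, 21.0], 0.47)]), ('cover', [])]
top [('gauge_grip', [([268.0, 191.0, 24.0, 26.0], 0.88)]), ('gauge_pointer', [([267.0, 191.0, 25.0, 23.0], 0.78)]), ('cover', [])]
```

Request:
play_rows --commands '[[[0, 0, 0, 0, 0, -1, 0], [0, 0, 0, 0, 0, -4, 0], [0, 0, 0, 0, 0, -8, 0], [0, 0, 0, 0, 0, -10, 0], [0, 0, 0, 0, 0, -10, 0]]]'

```text
clock: 11.43
tool_pos: [0.4693, 0.1615, 0.1603]
orientation: [179.9, 0.2, -170.1]
force: [0.9, -0.7, -0.2]
opening: 0.0008
gripper_force: 0.0
```

```bash
python3 gm.py
python3 - <<'E'
from h import *;import pickle
p=np.load("p.npy");s,t=pickle.load(open("last.pkl","rb"))
g,st=blob(t,(5,150,120),(14,255,255),(265,185,40,40));print("grip top",g,st,inv(p,ray(t,g,.086)))
a=cv2.resize(t["color"][150:260,190:360,::-1],None,fx=3,fy=3,interpolation=cv2.INTER_CUBIC);b=cv2.resize(s["color"][140:270,210:350,::-1],None,fx=2,fy=2,interpolation=cv2.INTER_CUBIC)
c=np.zeros((600,510,3),np.uint8);c[:330]=a;c[330:590,:280]=b;cv2.imwrite("pics/c6.png",c)
E
```

```text
11.43 [[-0.0012  0.0907  0.1603]] [ 0.9 -0.7 -0.2]
side [('gauge_grip', [([270.0, 176.0, 22.0, 26.0], 0.83)]), ('gauge_pointer', [([269.0, 173.0, 22.0, 30.0], 0.59)]), ('cover', [([232.0, 177.0, 19.0, 34.0], 0.55)])]
top [('gauge_grip', []), ('gauge_pointer', [([270.0, 188.0, 18.0, 34.0], 0.85)]), ('cover', [])]
grip top [284.19354839 198.51612903] [280 195   9   8  62] [[-0.0022262  -0.05166092  0.086     ]]
```

View pics/c6.png

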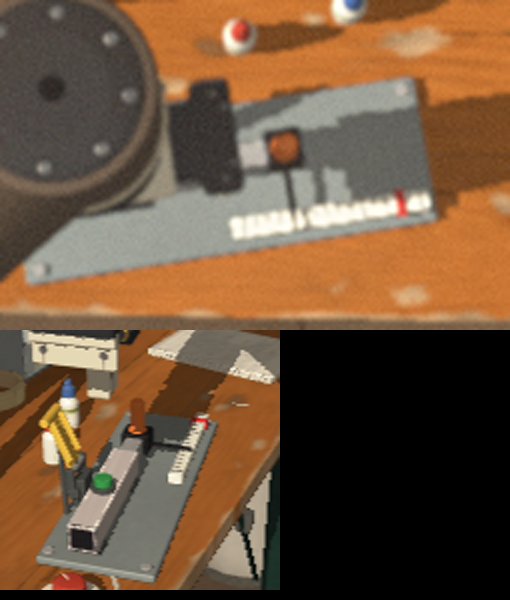

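Request:
play_rows --commands '[[[0, 0, 0, 0, -4, 0, 6], [0, 0, 0, 0, -8, 0, 6], [0, 0, 0, 0, -12, 0, 6], [0, 0, 0, 0, -14.2, 0, 6], [0, 0, 0, 0, -14.2, 0, 6], [0, 0, 0, 0, -14.2, 3, 6], [0, 0, 0, 0, -14.2, 5, 6], [0, 0, 0, 0, -14.2, 5, 6]]]'

```text
clock: 12.5
tool_pos: [0.4898, 0.02, 0.1025]
orientation: [-180.0, -0.4, -170.2]
force: [-0.6, -0.2, -0.0]
opening: 0.0483
gripper_force: 0.0
```

```bash
python3 gm.py
python3 - <<'E'
from plant import ctrl;print(ctrl.get_obs()["opening"])
E
```

```text
12.5 [[-0.0055 -0.0522  0.1025]] [-0.6 -0.2 -0. ]
side [('gauge_grip', [([269.0, 176.0, 34.0, 26.0], 0.9)]), ('gauge_pointer', [([228.0, 174.0, 91.0, 92.0], 0.62), ([271.0, 172.0, 33.0, 29.0], 0.57)]), ('cover', [([226.0, 172.0, 27.0, 39.0], 0.59)])]
top [('gauge_grip', [([238.0, 205.0, 97.0, 33.0], 0.55)]), ('gauge_pointer', []), ('cover', [])]
0.06007360322998776
```

Request:
play_rows --commands '[[[0, 0, 0, -0.2, 0, 1, 6], [0, 0, 0, -0.2, 0, 2.5, 6], [0, 0, 0, -0.2, 0, 4, 6], [0, 0, 0, -0.2, 0, 4.8, 6], [0, 0, 0, -0.2, 0, 4.8, 6], [0, 0, 0, -0.2, 0, 4.8, 6]]]'

```text
clock: 13.4
tool_pos: [0.4945, 0.0212, 0.0582]
orientation: [-180.0, -0.1, -170.1]
force: [0.7, 0.6, 0.3]
opening: 0.06
gripper_force: 0.0
```

```bash
python3 gm.py
```

```text
13.4 [[-0.0007 -0.0518  0.0582]] [0.7 0.6 0.3]
side [('gauge_grip', [([272.0, 183.0, 14.0, 18.0], 0.78)]), ('gauge_pointer', [([272.0, 179.0, 30.0, 21.0], 0.59)]), ('cover', [])]
top [('gauge_grip', []), ('gauge_pointer', []), ('cover', [])]
```

Request:
play_rows --commands '[[[0, 0, 0, 0, 0, 0.4, 5], [0, 0, 0, 0, 0, 0.4, 4], [0, 0, 0, 0, 0, 0.4, 3], [0, 0, 0, 0, 0, 0.4, 2], [0, 0, 0, 0, 0, 0.4, 1.2], [0, 0, 0, 0, 0, 0.4, 1.2], [0, 0, 0, 0, 0, 0.4, 1.2], [0, 0, 0, 0, 0, 0.4, 1.2]]]'

```text
clock: 14.47
tool_pos: [0.4947, 0.0213, 0.0545]
orientation: [-180.0, 0.0, -170.1]
force: [0.6, -0.1, -0.4]
opening: 0.0174
gripper_force: 30.0
```

Request:
play_rows --commands '[[[0, 0, 0, 0, -0.5, 0, 1.2], [0, 0, 0, 0, -1.7, 0, 1.2], [0, 0, 0, 0, -3.1, 0, 1.2], [0, 0, 0, 0, -4.5, 0, 1.2], [0, 0, 0, 0, -5.9, 0, 1.2], [0, 0, 0, 0, -7.3, 0, 1.2], [0, 0, 0, 0, -8.4, 0, 1.2], [0, 0, 0, 0, -8.8, 0, 1.2]]]'

```text
clock: 15.13
tool_pos: [0.5098, -0.0663, 0.0545]
orientation: [180.0, 0.0, -170.2]
force: [-1.9, 4.9, 2.1]
opening: 0.0172
gripper_force: 30.0
```

Request:
play_rows --commands '[[[0, 0, 0, 0, 0, 0, 1.2], [0, 0, 0, 0, 0, 0, 1.2], [0, 0, 0, 0, 0, 0, 1.2]]]'

```text
clock: 15.38
tool_pos: [0.5096, -0.065, 0.0544]
orientation: [180.0, -0.0, -170.1]
force: [-1.2, 3.3, 1.1]
opening: 0.017
gripper_force: 30.0
```

```bash
python3 gm.py
python3 - <<'E'
from h import *;import pickle
s,t=pickle.load(open("last.pkl","rb"))
a=cv2.resize(t["color"][185:245,270:350,::-1],None,fx=6,fy=6,interpolation=cv2.INTER_CUBIC);b=cv2.resize(s["color"][165:215,270:340,::-1],None,fx=4,fy=4,interpolation=cv2.INTER_CUBIC)
c=np.zeros((560,480,3),np.uint8);c[:360]=a;c[360:560,:280]=b;cv2.imwrite("pics/c7.png",c)
E
```

```text
15.38 [[-0.0007 -0.1393  0.0544]] [-1.2  3.3  1.1]
side [('gauge_grip', [([271.0, 178.0, 37.0, 23.0], 0.6)]), ('gauge_pointer', [([270.0, 173.0, 34.0, 30.0], 0.64)]), ('cover', [([229.0, 175.0, 23.0, 35.0], 0.83)])]
top [('gauge_grip', []), ('gauge_pointer', []), ('cover', [])]
```

View pics/c7.png

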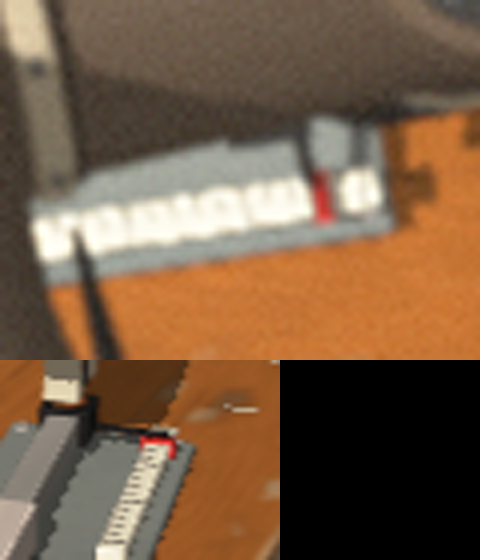

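The pointer (top crop about (312,190)) is still about 5 mm short of the red marker's middle (323,197). I move 5.5 mm further and measure more finely.

Request:
play_rows --commands '[[[0, 0, 0, 0, -0.2, 0, 1.2], [0, 0, 0, 0, -0.4, 0, 1.2], [0, 0, 0, 0, -0.55, 0, 1.2], [0, 0, 0, 0, -0.55, 0, 1.2], [0, 0, 0, 0, -0.55, 0, 1.2], [0, 0, 0, 0, -0.55, 0, 1.2]]]'

```text
clock: 16.28
tool_pos: [0.5106, -0.0709, 0.0545]
orientation: [-180.0, -0.0, -170.1]
force: [-1.3, 3.7, 2.2]
opening: 0.0172
gripper_force: 30.0
```

```bash
cat > fin.py <<'E'
from h import *;from plant import ctrl;import pickle
p=np.load("p.npy");o=ctrl.get_obs();print(round(o["clock"],2),inv(p,o["tool_pos"]).round(4),o["force"].round(1),o["opening"],o["gripper_force"])
N=6;A={}
for n in("side","top"):
    q=[ctrl.snapshot(n) for _ in range(N)];A[n]=q[0];A[n]["color"]=np.mean([x["color"].astype(float) for x in q],0)
pickle.dump(A,open("fin.pkl","wb"))
# rectify the gauge plane at pointer height (y along columns, x along rows, 0.25 mm/px) for dark, marker plane for red
xs=np.arange(-.085,-.015,.00025);ys=np.arange(-.175,-.115,.00025);out=[]
for n in("side","top"):
    for z in(.029,.025):
        X,Y=np.meshgrid(xs,ys,indexing="ij");u=proj(A[n],G(p,np.c_[X.ravel(),Y.ravel(),np.full(X.size,z)]))
        im=cv2.remap(A[n]["color"].astype(np.float32),u[:,0].reshape(X.shape).astype(np.float32),u[:,1].reshape(X.shape).astype(np.float32),cv2.INTER_CUBIC)
        out.append(im)
        if z==.025:
            r=np.clip(im[:,:,0]-im[:,:,1:].max(2)-60,0,None)*(im[:,:,1]<90)
            print(n,"red rows:",[(round(x*1e3),round(float((r[i]*ys).sum()/r[i].sum())*1e3,1),round(float(r[i].sum()))) for i,x in list(enumerate(xs))[::12] if r[i].sum()>200])
        else:
            print(n,"dark rows:",[(round(x*1e3),round(float(ys[im[i].sum(1).argmin()])*1e3,1),round(float(im[i].sum(1).min()))) for i,x in list(enumerate(xs))[::12]])
c=np.vstack([np.hstack(out[:2]),np.hstack(out[2:])]);cv2.imwrite("pics/fin.png",np.clip(c[:,:,::-1],0,255).astype(np.uint8));print(c.shape)
E
python3 fin.py
```

```text
16.28 [[-0.0007 -0.1453  0.0545]] [-1.3  3.7  2.2] 0.0171555687701917 30.00372381415218
side dark rows: [(-85, -123.2, 198), (-82, -159.5, 268), (-79, -139.0, 271), (-76, -125.7, 227), (-73, -127.7, 173), (-70, -133.5, 212), (-67, -159.7, 235), (-64, -149.7, 130), (-61, -149.7, 75), (-58, -149.2, 88), (-55, -148.5, 88), (-52, -149.2, 92), (-49, -150.0, 94), (-46, -150.0, 57), (-43, -149.7, 72), (-40, -149.2, 82), (-37, -149.7, 92), (-34, -149.5, 97), (-31, -150.5, 88), (-28, -151.7, 87), (-25, -150.5, 65), (-22, -151.0, 80), (-19, -147.0, 90), (-16, -140.5, 56)]
side red rows: [(-85, -156.1, 758), (-82, -157.9, 594), (-79, -159.7, 492), (-76, -159.6, 593), (-73, -147.9, 991), (-70, -131.0, 5139), (-67, -143.1, 2949), (-64, -144.5, 3543), (-61, -143.6, 3478), (-58, -143.1, 3953), (-55, -142.3, 3518), (-52, -141.9, 3274), (-49, -141.5, 3880)]
top dark rows: [(-85, -152.2, 358), (-82, -149.0, 345), (-79, -146.2, 337), (-76, -175.0, 269), (-73, -175.0, 230), (-70, -175.0, 231), (-67, -175.0, 227), (-64, -174.8, 227), (-61, -175.0, 230), (-58, -175.0, 219), (-55, -175.0, 199), (-52, -175.0, 214), (-49, -145.5, 204), (-46, -146.0, 208), (-43, -146.2, 215), (-40, -146.5, 217), (-37, -146.2, 223), (-34, -145.7, 187), (-31, -175.0, 146), (-28, -172.5, 125), (-25, -167.2, 143), (-22, -160.5, 172), (-19, -126.7, 173), (-16, -126.5, 176)]
top red rows: [(-67, -145.1, 981), (-64, -145.2, 641), (-61, -145.4, 534), (-58, -145.5, 672), (-55, -145.3, 420)]
(560, 480, 3)
```

View pics/fin.png

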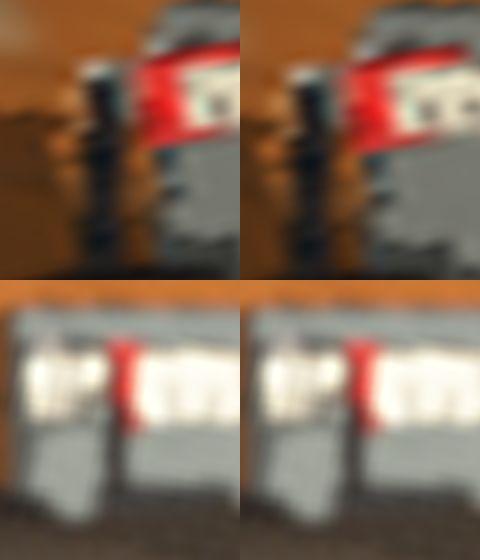

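The pointer's dark strip and the red marker line up in the top view (about −146 against −145.5 mm). The side view depends on the height I assume for the pointer. I calibrate that with the first pictures, where the grip position was known.

```bash
python3 - <<'E'
from h import *;import pickle
p=np.load("p.npy");S=pickle.load(open("s0.pkl","rb"));F=pickle.load(open("fin.pkl","rb"))
def prof(im,n,xs,ys,z):
    X,Y=np.meshgrid(xs,ys,indexing="ij");u=proj(im,G(p,np.c_[X.ravel(),Y.ravel(),np.full(X.size,z)])).astype(np.float32)
    return cv2.remap(im["color"].astype(np.float32),u[:,0].reshape(X.shape),u[:,1].reshape(X.shape),cv2.INTER_LINEAR)
for z in(.029,.031):
  for n in("side","top"):
    for lab,D,c in(("start",S,-.029),("now",F,-.147)):
        xs=np.arange(-.050,-.034,.001);ys=np.arange(c-.010,c+.010,.00025)
        g=prof(D[n],n,xs,ys,z).sum(2);w=np.clip(np.median(g,1,keepdims=True)*.75-g,0,None)
        y=(w*ys).sum(1)/w.sum(1);print(z,n,lab,round(np.nanmedian(y)*1e3,2),round(np.nanstd(y)*1e3,2))
E
python3 -c "
from plant import ctrl
o=ctrl.get_obs();print(o['clock'],o['tool_pos'],o['force'],o['opening'])
s=ctrl.snapshot('side');print([(k,[d['bbox'] for d in ctrl.find_in(s,k)[:1]]) for k in ('cover','timer','bottle_red','bottle_blue')])"
```

```text
0.029 side start -34.59 0.52
0.029 side now -149.81 0.68
0.029 top start -31.82 0.08
0.029 top now -146.13 0.24
0.031 side start -31.05 0.48
0.031 side now -145.79 0.61
0.031 top start -31.7 0.08
0.031 top now -145.82 0.24
16.8833 [ 0.51063154 -0.07076836  0.05445024] [-2.06344354  3.58592569  2.49085143] 0.017147424880581897
[('cover', []), ('timer', [[227.7, 261.2, 33.9, 28.4]]), ('bottle_red', [[228.8, 187.3, 13.3, 20.3]]), ('bottle_blue', [[238.5, 163.9, 10.4, 22.6]])]
```

```bash
python3 -c "
from plant import ctrl
print(ctrl.close_job())"
```

```text
the job is handed in; nothing more can be done
None
```

I led the cover open onto its stop, pressed the button to free the arm, and handed in at about 17 s of the 54 s, holding the arm by its grip with the pointer about 0.5 mm from the marker's middle as measured in the pictures. The timer and bottles looked untouched, and no verdict came back.

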